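# Hang the parts pail on the sprung scale hook

### The arm

A 7-joint arm with a two-finger parallel gripper is mounted at the origin on the work surface. World frame = base frame: x ahead of the robot, y to its left, z up, the work surface at z = 0. Lengths are in m, angles in rad, forces in N, time in s.
With the tool pointing down it reaches from about 0.425 to 0.925 m from the base axis. Payload 6.8 kg.
Tool frame: the origin (TCP) lies midway between the tips of the shut fingers; the grasp point (between the pads) lies 19 mm behind it; z points along the fingers, y is the line along which they close (so a half turn about z gives the same grasp; the last joint's range is limited). The gripper opens to 85 mm and grips with 20 to 120 N. Pads are 22 mm wide; open, the fingers measure 114 mm over their backs; the gripper's body (76 mm by 85 mm) begins 54 mm behind the grasp point. The pads swing forward as they close: fully open they stand 13 mm farther back than shut.
Start: joints at [1.077, 0.477, 0.022, 1.555, -0.011, 1.109, -0.083], TCP at [0.254, -0.625, 0.231] pointing down, gripper open.
Joint ranges: [-2.96, 2.96], [-0.34, 2.1], [-1.41, 1.46], [0.24, 2.44], [-1.37, 4.51], [0.17, 1.92], [-2.96, 2.96]. Speed limits (rad/s): [2.39, 2.39, 3.14, 3.14, 3.14, 3.14, 3.14].

### API

Orientations are given as a rotation vector (axis times angle).
In Python, from cell import readout, imaging, ticket gives the robot as it stands. The module is installed in compiled form; this text tells all that it offers.
- The arm moves only by the tool play_rows, never from a script. Its argument "targets" is a list of rows, each an object of numbers: "dx", "dy", "dz": the shift along the tool's x, y, z in cm; "rx", "ry", "rz": the turn, a rotation vector about the tool's x, y, z in degrees. A call has 1 to 8 rows; each row is the pose to reach, as a shift and turn from the pose commanded when the call began, along the tool's axes at that moment; what a row does not reach only later rows make up. A row lasts 1/10 s, in which the tool goes at most 50 mm and 8.59 degrees, less where a joint would pass 70% of its speed; a pose out of reach is approached as far as the arm can. A call with a gripper value outside its range is refused whole. "claw" is the gripper command: -1 is shut, 1 is fully open, values between are in proportion, set as the call begins (left out, the last holds). The fingers move at their own pace and stop on an object; the grip force is fixed at half the most. Time passes only in rows, so rows that repeat a pose let the fingers close. It gives the time, the measured TCP pose, the force, the opening and the grip force at its end, in the units of the state.
- readout.state(): the state, without advancing time (a new reading comes with each control period).
- imaging.get_image(name): name is "scene" or "side" or "wrist"; returns a dict with "frame" (384x512x3 uint8, blue, green, red), "z_map" (384x512 float32, m along the optical axis (not along the pixel's ray), 0 where there is no reading), "fx", "fy", "cx", "cy" (pixels), "origin" and "attitude" of the camera in the world. Camera axes: x right, y up, looking along -z (the intrinsics and any distortion apply to the point x, -y, -z); pixel columns grow to the right and rows downward; lengths in m; the calibration is good to about 2 mm. A picture is of the moment at which its call begins.
- ticket.finish_job(): hands the job in; it is judged then, once.
The state is a dict: "time": time; "q": joint angles; "joint_vel": joint speeds; "effort": joint torques, N m; "tcp_pos": TCP position; "eef_rot": TCP orientation; "force": force on the tool from outside, world axes, zero at the start; "wrist_torque": the same for the moment, N m; "finger_gap": opening from 0.0 (shut) to 1.0 (fully open); "grasp_force": force on a finger pad.
Only numpy, scipy, OpenCV 4.12 (cv2) and the standard library are available. Lean on these libraries where they do the work, as an engineer would, in place of code of your own. Each camera call takes 0.05 s, during which the arm holds its last target. There are 200 camera calls.

### The job

Using a fingertip, swing the pail's folded bail upright without pinching it or shoving the pail along the bench. Then lift the pail by the grip of its bail and hang it level across both prongs of the scale hook. Ease it down: feel the sprung hook take the whole weight before you let go, so that it neither drops nor springs up; never press hard on the hook, never tip the pail, and leave the other things where they are.

Things in the scene. Friction and masses are not known exactly. Their poses are not given: they have to be found in the camera images.
- pail: Small round steel pail with metal parts fixed inside, 0.24 to 0.96 kg (unknown), diameter 96 at the foot and 120 at the rim, 78 tall. Origin: centre of its underside, on the bench; z up. The bail's hinge line runs along the pail's y, 68 above the origin, pivots at y = +-67. The bail starts folded towards the pail's own -x (roughly towards the robot).
- bail: The pail's swing handle, a bow of 8 mm rod, 134 wide. Origin: middle of the hinge line; y along the hinge, z from the hinge to the top bar (vertical when upright). Starts 18 to 33 degrees above the horizontal, its bar outside the rim. The hinge is slightly stiff (about 0.02 N m, under 1 N at the bar): the bail stays where it is left, and turns 75 degrees to either side of upright.
- bail_grip (a point): Middle of the bail's top bar, 80 from the hinge line: the place to push and to grip (axes as the bail's). A black plastic sleeve, 12 in diameter and 36 long, is centred here; the 8 mm bar is straight over +-58 along y.
- scale_hook: Spring scale hook: two prongs of 8 mm rod at y = +-36, from the column towards the hook's -x (the robot). Origin: between them at their lowest point (rod centre), 270 above the bench when empty; they rise 12 in 100 to +x and steeply to tips at x = -28, 20 higher. The seated bar is parallel to y, centre 8 above the origin. Sinks 7 mm per N (17 to 67 for this pail; stop 80).
- scale: The scale's fixed stand. Origin on the bench straight below the hook's origin, same axes. Hook's cross piece from x = +96; column 60 wide, 285 tall, from x = +120 to +160; base plate 14 thick, x = +40 to +210, 180 wide.
- bin: Bystander: red open bin, 120 x 110, 60 tall, loose, origin under its centre. It and the pail stand on the two sides of the scale, either way round.
- motor: Bystander: black motor, diameter 84, 70 tall with shaft, loose, upright, origin under its centre; near the robot, in front of the scale.
Mind the look-alikes: they are no part of the job. Of the things like the pail, leave any that is red; of the rest the smaller one is meant.

How it is judged:
On the way, in this order (a step that is already met when the one before it is completed fails the run):
1. the bail stands upright (within 17 degrees) on the standing pail (angle between bail's own z axis and vertical below 0.3 rad and height (world z) of pail below 0.01 m and angle between pail's own z axis and vertical below 0.1 rad), for 0.2 s.
2. the pail is lifted clear of the bench, held by the fingers (height (world z) of pail above 0.03 m and contact force between the fingers and pail above 1 N), for 0.2 s.
At the end, for the whole second after the job is handed in: The pail hangs still, clear of the bench, within 20 degrees of level, carried by the hook alone: the bar lies in both prongs, its middle within 20 mm of the hook's middle sideways and -20 to +30 mm along the prongs, parallel to the hook's y within 11 degrees (x of bail_grip in the frame of scale_hook between -0.02 and 0.03 m and y of bail_grip in the frame of scale_hook between -0.02 and 0.02 m and z of bail_grip in the frame of scale_hook between 0.004 and 0.016 m and angle between the y axis of bail and the y axis of scale_hook, either way round below 0.2 rad and height (world z) of pail above 0.02 m and angle between pail's own z axis and vertical below 0.35 rad and contact force between pail and scale_hook above 1.5 N and linear speed of pail below 0.04 m/s and linear speed of scale_hook below 0.02 m/s); the robot touches nothing.
It fails at once if before the bail is up, it is pinched or the pail pushed with more than 10 N, or the pail is shoved more than 40 mm (angle between bail's own z axis and vertical above 0.6 rad and (contact force between the fingers and pail above 10 N or distance of pail from where it was at the start of the episode above 0.04 m)).
It fails at once if the pail is tipped more than 34 degrees (angle between pail's own z axis and vertical above 0.6 rad).
It fails at once if the hook drops or springs up (faster than 0.1 m/s) (linear speed of scale_hook above 0.1 m/s).
It fails at once if the hook is pressed with more than 18 N (contact force between scale_hook and anything else above 18 N).
It fails at once if a bystander is moved more than 30 mm (distance of any of bin, motor from where it was at the start of the episode above 0.03 m).
It also fails if it takes over 72 s, if anything falls off the work surface, if the arm or the gripper's body presses on something with over 40 N, if the wrist force passes 120 N, or if a joint passes its speed limit or range.

## Working session

There is one attempt and no reset: what is moved stays moved. The work goes in short steps, Python scripts to look and compute and a tool call to move; the robot and the scene stay as the last step left them, time stands still between calls to the robot, and variables do not carry over. Pictures are saved under pics/ and viewed, at most 12 in all, crops included, and the job is handed in when it is done.

Besides the shell and the picture viewer there is one more tool, called after "Emit:" as name(argument=value, ...), one argument or row to a line, values as JSON. play_rows: Moves the arm, as the interface text tells. Its arguments: {"type":"object","properties":{"targets":{"type":"array"},"claw":{"type":"number"}},"required":["targets"]}

```bash
mkdir -p pics; cat > h.py <<'E'
import numpy as np, cv2
from scipy.spatial.transform import Rotation as R
from cell import readout, imaging, ticket
def rot(a):
    a=np.array(a,float)
    if a.shape==(3,3): return a
    return R.from_rotvec(a).as_matrix() if a.size==3 else R.from_quat(a).as_matrix()
def cloud(d):
    z=d["z_map"]; v,u=np.mgrid[:z.shape[0],:z.shape[1]]
    p=np.stack([(u-d["cx"])/d["fx"]*z,-(v-d["cy"])/d["fy"]*z,-z],-1)
    return p@rot(d["attitude"]).T+np.array(d["origin"])
E
python3 - <<'E'
from h import *
a=[]
for n in("scene","side"):
    d=imaging.get_image(n); print(n,{k:(v if not hasattr(v,'shape') or v.size<10 else v.shape) for k,v in d.items()})
    np.savez(n,**d); cv2.imwrite(f"pics/{n}0.png",d["frame"])
print(readout.state())
E
```

```text
scene {'frame': (384, 512, 3), 'z_map': (384, 512), 'fx': 367.08707722934867, 'fy': 367.08707722934867, 'cx': 261.41267966420696, 'cy': 194.94218744384847, 'origin': array([ 0.80565268, -0.61612183,  1.0090222 ]), 'attitude': array([0.65889478, 0.18657616, 0.48248076])}
side {'frame': (384, 512, 3), 'z_map': (384, 512), 'fx': 383.13551164812765, 'fy': 383.13551164812765, 'cx': 256.45174385851004, 'cy': 187.73515772259344, 'origin': array([-0.03901514,  0.75890877,  0.93655279]), 'attitude': array([ 0.3345814 , -1.12260801, -2.37559804])}
{'time': 0.1, 'q': array([ 1.07687671,  0.47769649,  0.02237612,  1.55634984, -0.01150186,
        1.10931951, -0.08307276]), 'joint_vel': array([-0.00092481, -0.00204494,  0.00139043, -0.00351278,  0.00095461,
       -0.00041916, -0.000446  ]), 'effort': array([ 4.52722481e-03, -5.97766864e+01,  1.61367193e+00, -2.81952953e+01,
        1.28666684e-02,  5.00984519e-03, -3.40894996e-05]), 'tcp_pos': array([ 0.25378321, -0.62489445,  0.23043881]), 'eef_rot': array([-3.08175868e+00, -6.02014338e-01,  6.97790448e-04]), 'force': array([ 0.23014679, -0.14062926, -0.00947963]), 'wrist_torque': array([ 0.00112275, -0.0269749 , -0.02558441]), 'grasp_force': 0.0, 'finger_gap': 0.9936761970629915}
```

View pics/scene0.png

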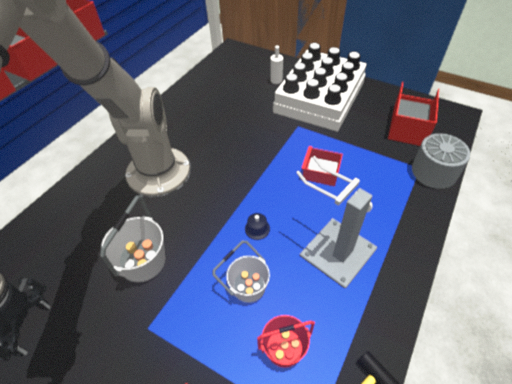

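View pics/side0.png

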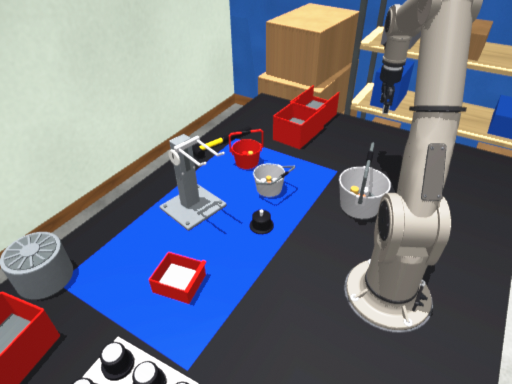

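Candidates (scene px): large grey pail (135,248), small grey pail (247,278), red pail (284,340). The red one is excluded, and of the two greys the smaller at (247,278) is meant. I'll confirm it in a crop and measure.

```bash
python3 - <<'E'
from h import *
D={n:dict(np.load(n+".npz")) for n in("scene","side")}
a=D["scene"]["frame"][170:320,195:395]; b=D["side"]["frame"][120:245,155:315]
cv2.imwrite("pics/crop.png",np.vstack([cv2.resize(a,(480,360),interpolation=2),np.zeros((4,480,3),np.uint8),cv2.resize(b,(480,236),interpolation=2)])[:600])
P=np.concatenate([cloud(D[n]).reshape(-1,3) for n in D]); 
C=np.concatenate([D[n]["frame"].reshape(-1,3) for n in D]).astype(int)
S=np.concatenate([np.full(384*512,i) for i in range(2)])
ok=np.concatenate([D[n]["z_map"].ravel()>0 for n in D])
P,C,S=P[ok],C[ok],S[ok]
np.savez("pc",P=P,C=C,S=S)
p1=cloud(D["scene"]); p2=cloud(D["side"])
for n,u,v in [("pail",247,278),("motor",257,226),("scalebase",325,255),("bail",215,275),("bail2",243,243),("bin",322,168),("hook",300,175),("big",135,260),("redpail",284,340),("bench",200,300)]: print(n,p1[v,u].round(3),D["scene"]["frame"][v,u])
for n,u,v in [("pail",268,180),("hooktip",222,153),("coltop",180,142),("prong",190,160)]: print(n,p2[v,u].round(3),D["side"]["frame"][v,u])
E
```

```text
pail [ 0.52  -0.221  0.02 ] [128 144 171]
motor [ 0.467 -0.067  0.053] [104  85  84]
scalebase [ 0.69  -0.04   0.018] [133 125 120]
bail [ 0.464 -0.288  0.104] [158 137 128]
bail2 [ 0.441 -0.115  0.001] [194 106  83]
bin [0.607 0.057 0.273] [218 218 218]
hook [ 0.57  -0.005  0.286] [235 236 236]
big [ 0.806 -0.616  1.009] [139 139 136]
redpail [ 0.696 -0.33   0.033] [108 111 249]
bench [ 0.431 -0.337  0.001] [238 118  70]
pail [ 0.542 -0.246  0.028] [ 63 136 188]
hooktip [ 0.563 -0.003  0.287] [210 199 198]
coltop [0.718 0.01  0.283] [227 224 216]
prong [ 0.71  -0.014  0.201] [111 108 106]
```

View pics/crop.png

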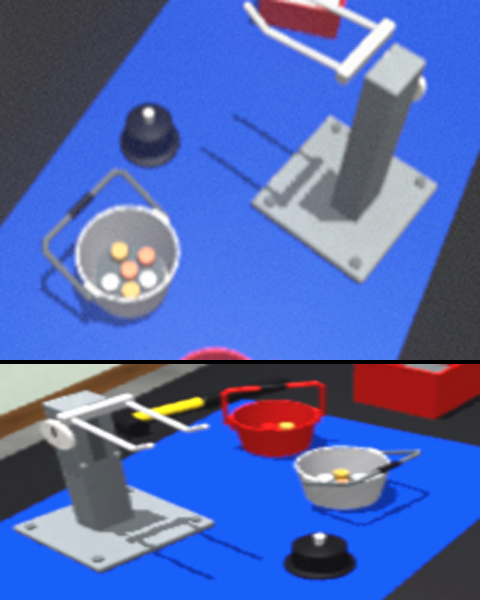

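The crop shows the small grey pail, with its bail folded towards the robot and the black sleeve at about scene px (229,255). The hook prongs tip towards the robot at about scene px (299,172).

```bash
python3 - <<'E'
from h import *
d=np.load("pc.npz");P,C,S=d["P"],d["C"],d["S"]
from scipy.optimize import least_squares
near=np.hypot(P[:,0]-.53,P[:,1]+.23)<.16
for s in(0,1):
    m=near&(S==s)&(P[:,2]>.073)&(P[:,2]<.083)&(np.hypot(P[:,0]-.53,P[:,1]+.23)<.075)
    q=P[m]; f=least_squares(lambda c:np.hypot(q[:,0]-c[0],q[:,1]-c[1])-.059,[.53,-.23],loss="soft_l1",f_scale=.003)
    print("rim",s,m.sum(),f.x.round(4),np.abs(f.fun).mean())
    c=f.x
    # bail pts: outside rim
    rr=np.hypot(P[:,0]-c[0],P[:,1]-c[1])
    m=near&(S==s)&(P[:,2]>.068)&(rr>.064)&(rr<.13)
    q=P[m]; print(" bailpts",m.sum()); 
    for x,cc in zip(q[::max(1,len(q)//24)],C[m][::max(1,len(q)//24)]): print("  ",x.round(3),cc)
    dk=m&(C.max(1)<75); print(" sleeve",dk.sum(),np.median(P[dk],0).round(4),P[dk].min(0).round(3),P[dk].max(0).round(3))
    m=(S==s)&(P[:,2]>.262)&(P[:,2]<.31)&(np.abs(P[:,0]-.63)<.13)&(np.abs(P[:,1])<.1)&(C.min(1)>150)
    q=P[m]; print(" hook",m.sum()); q=q[np.argsort(q[:,0])]
    for x in q[::max(1,len(q)//30)]: print("  ",x.round(3))
    m=(S==s)&(P[:,2]>.28)&(P[:,2]<.29)&(np.abs(P[:,0]-.72)<.08)&(np.abs(P[:,1])<.09)
    q=P[m]
    r=cv2.minAreaRect((q[:,:2]*1000).astype(np.float32)); print(" coltop",r)
    m=(S==s)&(P[:,2]>.008)&(P[:,2]<.02)&(np.hypot(P[:,0]-.70,P[:,1]-.0)<.16)&(np.ptp(C,axis=1)<40)
    q=P[m]; r=cv2.minAreaRect((q[:,:2]*1000).astype(np.float32)); print(" base",m.sum(),r,q.mean(0))
    m=(S==s)&(np.hypot(P[:,0]-.467,P[:,1]+.067)<.07)&(P[:,2]>.015)&(C.max(1)<120)
    q=P[m]; print(" motor",q.min(0).round(3),q.max(0).round(3))
    m=(S==s)&(P[:,2]>.05)&(P[:,2]<.07)&(C[:,2]>150)&(C[:,1]<90)
    q=P[m]; q=q[np.hypot(q[:,0]-.6,q[:,1]-.1)<.15]; print(" bin",q.min(0).round(3),q.max(0).round(3))
E
```

```text
rim 0 256 [ 0.5326 -0.2337] 0.002931258502817797
 bailpts 311
   [ 0.47  -0.162  0.109] [216 119  92]
   [ 0.484 -0.157  0.107] [165 128 118]
   [ 0.468 -0.175  0.109] [212 122  97]
   [ 0.488 -0.16   0.098] [167 112  99]
   [ 0.466 -0.188  0.111] [213 122  99]
   [ 0.499 -0.162  0.092] [169 116 101]
   [ 0.461 -0.201  0.109] [207  97  61]
   [ 0.469 -0.203  0.113] [141 123 116]
   [ 0.517 -0.164  0.088] [147 134 126]
   [ 0.525 -0.161  0.083] [212 121  95]
   [ 0.46  -0.221  0.111] [138  71  58]
   [ 0.464 -0.222  0.11 ] [86 69 66]
   [ 0.467 -0.223  0.108] [107  61  54]
   [ 0.542 -0.168  0.08 ] [187 137 121]
   [ 0.46  -0.237  0.107] [108  95  90]
   [ 0.461 -0.247  0.114] [160 145 137]
   [ 0.451 -0.259  0.107] [213 123  96]
   [ 0.453 -0.271  0.111] [182 138 124]
   [ 0.456 -0.276  0.105] [163 119 103]
   [ 0.462 -0.286  0.104] [177 127 112]
   [ 0.472 -0.287  0.097] [202 122  99]
   [ 0.482 -0.289  0.093] [208 123  97]
   [ 0.49  -0.292  0.089] [185 132 116]
   [ 0.492 -0.296  0.08 ] [174 120 105]
   [ 0.507 -0.295  0.082] [146 116 106]
   [ 0.517 -0.296  0.075] [161 155 151]
  return _methods._mean(a, axis=axis, dtype=dtype,
  ret = um.true_divide(
Traceback (most recent call last):
ValueError: zero-size array to reduction operation minimum which has no identity
```

```bash
python3 - <<'E'
from h import *
d=np.load("pc.npz");P,C,S=d["P"],d["C"],d["S"]
for s in(0,1):
    print("view",s)
    c=np.array([.5326,-.2337]); rr=np.hypot(P[:,0]-c[0],P[:,1]-c[1])
    m=(S==s)&(P[:,2]>.095)&(rr>.062)&(rr<.13); q=P[m]
    b=np.polyfit(q[:,1],q[:,0],1); dk=m&(C.max(1)<115); print(" bail",m.sum(),"slope",b[0],"x at -.223",np.polyval(b,-.223),"sleeve",dk.sum(),P[dk].mean(0) if dk.any() else 0, "z",q[:,2].mean())
    m=(S==s)&(P[:,2]>.255)&(P[:,2]<.31)&(np.abs(P[:,0]-.63)<.13)&(np.abs(P[:,1])<.1)&(C.min(1)>130)
    q=P[m]; q=q[np.argsort(q[:,0])]; print(" hook",len(q))
    for x in q[::max(1,len(q)//36)]: print("  ",x.round(3))
    m=(S==s)&(P[:,2]>.279)&(P[:,2]<.291)&(np.abs(P[:,0]-.72)<.08)&(np.abs(P[:,1])<.09)&(C.min(1)<200)
    print(" coltop",cv2.minAreaRect((P[m][:,:2]*1000).astype(np.float32)))
    m=(S==s)&(P[:,2]>.008)&(P[:,2]<.02)&(np.hypot(P[:,0]-.70,P[:,1]-.0)<.16)&(np.ptp(C,axis=1)<40)
    q=P[m]; print(" base",m.sum(),cv2.minAreaRect((q[:,:2]*1000).astype(np.float32)))
    for n,m in [("motor",(S==s)&(np.hypot(P[:,0]-.467,P[:,1]+.067)<.07)&(P[:,2]>.012)),("bin",(S==s)&(P[:,2]>.05)&(P[:,2]<.07)&(C[:,2]>130)&(C[:,1]<90)&(np.hypot(P[:,0]-.6,P[:,1]-.1)<.2))]:
        if m.any(): print(n,P[m].min(0).round(3),P[m].max(0).round(3))
E
```

```text
view 0
 bail 198 slope 0.16731778059040128 x at -.223 0.4668863448563515 sleeve 33 [ 0.46521591 -0.22197865  0.1102354 ] z 0.10709888593838496
 hook 798
   [ 0.559 -0.003  0.293]
   [ 0.575 -0.01   0.285]
   [0.583 0.061 0.288]
   [0.59  0.065 0.285]
   [0.6   0.06  0.275]
   [ 0.61  -0.016  0.275]
   [0.62  0.06  0.277]
   [ 0.63  -0.018  0.28 ]
   [0.641 0.051 0.28 ]
   [ 0.65  -0.021  0.283]
   [0.66  0.052 0.281]
   [ 0.669 -0.028  0.285]
   [0.678 0.048 0.283]
   [ 0.685 -0.038  0.293]
   [ 0.689 -0.007  0.294]
   [ 0.692 -0.035  0.294]
   [0.694 0.016 0.293]
   [0.696 0.024 0.293]
   [ 0.698 -0.021  0.287]
   [0.701 0.02  0.292]
   [0.703 0.021 0.292]
   [0.706 0.02  0.291]
   [0.71  0.038 0.291]
   [ 0.715 -0.03   0.287]
   [ 0.719 -0.006  0.286]
   [ 0.722 -0.006  0.284]
   [0.725 0.009 0.286]
   [0.728 0.008 0.285]
   [ 0.73  -0.022  0.287]
   [ 0.733 -0.016  0.286]
   [0.736 0.013 0.288]
   [ 0.739 -0.001  0.285]
   [ 0.742 -0.033  0.287]
   [0.744 0.006 0.284]
   [ 0.747 -0.026  0.286]
   [ 0.75  -0.016  0.28 ]
   [0.755 0.018 0.286]
 coltop ((701.5574951171875, 3.69591140
[... 973 characters left out ...]
95 -0.004  0.29 ]
   [0.697 0.004 0.29 ]
   [0.699 0.046 0.284]
   [0.702 0.046 0.29 ]
   [ 0.707 -0.026  0.282]
   [ 0.711 -0.016  0.282]
   [ 0.716 -0.003  0.284]
   [ 0.719 -0.016  0.283]
   [ 0.723 -0.011  0.285]
   [0.726 0.026 0.278]
   [0.729 0.021 0.285]
   [0.732 0.017 0.286]
   [ 0.737 -0.027  0.28 ]
   [0.739 0.024 0.28 ]
   [ 0.743 -0.034  0.282]
   [0.748 0.004 0.285]
 coltop ((713.7511596679688, -4.532253265380859), (92.40154266357422, 76.92742919921875), 64.86935424804688)
 base 1185 ((712.7418823242188, 3.4603347778320312), (177.6842041015625, 164.6140899658203), 77.32328033447266)
motor [ 0.418 -0.079  0.012] [ 0.486 -0.012  0.07 ]
bin [0.475 0.218 0.05 ] [0.605 0.3   0.066]
```

```bash
cat >> h.py <<'E'
def go(p,yh=None,cmd=None):
    "shift (cm) and turn (deg) in tool axes to reach p, tool down, tool y heading yh deg"
    s=readout.state(); M=rot(s["eef_rot"]); d=M.T@(np.array(p)-s["tcp_pos"])*100
    if yh is None: w=np.zeros(3)
    else:
        y=np.array([np.cos(np.radians(yh)),np.sin(np.radians(yh)),0]);z=np.array([0,0,-1.]);T=np.stack([np.cross(y,z),y,z],1)
        w=np.degrees(R.from_matrix(M.T@T).as_rotvec())
    print("d",d.round(2),"w",w.round(1))
E
python3 - <<'E'
from h import *
d=np.load("pc.npz");P,C,S=d["P"],d["C"],d["S"]
m=(P[:,2]>.06)&(P[:,2]<.4)&(np.hypot(P[:,0]-.2,P[:,1]+.3)<.22)&(np.hypot(P[:,0],P[:,1])>.17)
q=P[m];print(q.min(0),q.max(0),np.median(q,0),(q[:,2]>.2).sum())
go([.45,-.45,.33],-10); go([.40,-.212,.25],-10)
print(rot(readout.state()["eef_rot"]).round(3))
E
```

```text
[ 0.11363964 -0.41885229  0.06002341] [ 0.287338   -0.21530283  0.22680555] [ 0.19765515 -0.31606429  0.10051732] 536
d [24.76 -8.84 -9.94] w [ -0.1  -0.  -57.9]
d [ 29.09 -32.75  -1.91] w [ -0.1  -0.  -57.9]
[[ 0.926  0.376 -0.001]
 [ 0.376 -0.926  0.001]
 [-0.    -0.002 -1.   ]]
```

Emit:
play_rows(
  targets=[
    {"dx": 6, "dy": -2, "dz": -9.9},
    {"dx": 10, "dy": -4, "dz": -9.9, "rz": -8},
    {"dx": 15, "dy": -5, "dz": -9.9, "rz": -16},
    {"dx": 20, "dy": -7, "dz": -9.9, "rz": -24},
    {"dx": 24.8, "dy": -8.8, "dz": -9.9, "rz": -32},
    {"dx": 24.8, "dy": -12, "dz": -9.9, "rz": -40},
    {"dx": 25, "dy": -17, "dz": -9.9, "rz": -48},
    {"dx": 26, "dy": -22, "dz": -9.9, "rz": -56},
  ],
  claw=-1,
)

```text
$.targets[0]: bad value
```

```bash
python3 -c "
from h import *
go([.405,-.212,.20],-10);go([.405,-.212,.09],-10)"
```

```text
d [ 29.55 -32.56   3.09] w [ -0.1  -0.  -57.9]
d [ 29.55 -32.54  14.09] w [ -0.1  -0.  -57.9]
```

Emit:
play_rows(
  targets=[
    {"dx": 5, "dy": -2, "dz": -5, "rx": 0, "ry": 0, "rz": 0},
    {"dx": 10, "dy": -4, "dz": -9, "rx": 0, "ry": 0, "rz": -8},
    {"dx": 15, "dy": -5, "dz": -9.9, "rx": 0, "ry": 0, "rz": -16},
    {"dx": 20, "dy": -7, "dz": -9.9, "rx": 0, "ry": 0, "rz": -24},
    {"dx": 24.8, "dy": -8.8, "dz": -9.9, "rx": 0, "ry": 0, "rz": -32},
    {"dx": 24.8, "dy": -12, "dz": -9.9, "rx": 0, "ry": 0, "rz": -40},
    {"dx": 25, "dy": -17, "dz": -9.9, "rx": 0, "ry": 0, "rz": -48},
    {"dx": 26, "dy": -22, "dz": -9.9, "rx": 0, "ry": 0, "rz": -56},
  ],
  claw=-1,
)

```text
time: 0.9
tcp_pos: [0.4142, -0.3312, 0.3296]
eef_rot: [-2.432, -1.988, 0.0]
force: [1.2, -0.3, 0.9]
finger_gap: 0.001
grasp_force: 0.0
```

```bash
python3 -c "
from h import *
go([.405,-.212,.20],-10);go([.405,-.212,.09],-10)"
```

```text
d [11.49 -3.26 12.97] w [-0.  -0.  -1.5]
d [11.48 -3.25 23.97] w [-0.  -0.  -1.5]
```

Emit:
play_rows(
  targets=[
    {"dx": 4, "dy": -1, "dz": 3, "rx": 0, "ry": 0, "rz": -1.5},
    {"dx": 8, "dy": -2.5, "dz": 6, "rx": 0, "ry": 0, "rz": -1.5},
    {"dx": 10.7, "dy": -3, "dz": 10, "rx": 0, "ry": 0, "rz": -1.5},
    {"dx": 10.7, "dy": -3, "dz": 14, "rx": 0, "ry": 0, "rz": -1.5},
    {"dx": 10.7, "dy": -3, "dz": 18, "rx": 0, "ry": 0, "rz": -1.5},
    {"dx": 10.7, "dy": -3, "dz": 22, "rx": 0, "ry": 0, "rz": -1.5},
    {"dx": 10.7, "dy": -3, "dz": 24, "rx": 0, "ry": 0, "rz": -1.5},
    {"dx": 10.7, "dy": -3, "dz": 24, "rx": 0, "ry": 0, "rz": -1.5},
  ],
)

```text
time: 1.7
tcp_pos: [0.4044, -0.2216, 0.0876]
eef_rot: [-2.409, -2.008, 0.004]
force: [-0.3, 0.4, -0.1]
finger_gap: -0.003
grasp_force: 0.0
```

```bash
python3 - <<'E'
from h import *
go([.405,-.212,.09],-10);go([.463,-.222,.09],-10); s=readout.state();print(s["tcp_pos"],s["force"])
print(rot(s["eef_rot"]).round(3))
d=imaging.get_image("scene");e=imaging.get_image("side")
cv2.imwrite("pics/c1.png",np.hstack([cv2.resize(x,(400,400),interpolation=2) for x in(d["frame"][200:320,170:290],e["frame"][130:230,220:320])]))
E
```

```text
d [ 0.95 -0.12 -0.24] w [-0.4 -0.1 -0.4]
d [ 1.01  5.77 -0.27] w [-0.4 -0.1 -0.4]
[ 0.4044285  -0.22157899  0.08759931] [-0.25093035  0.43660021 -0.05514844]
[[ 0.18   0.984 -0.006]
 [ 0.984 -0.18   0.003]
 [ 0.002 -0.006 -1.   ]]
```

View pics/c1.png

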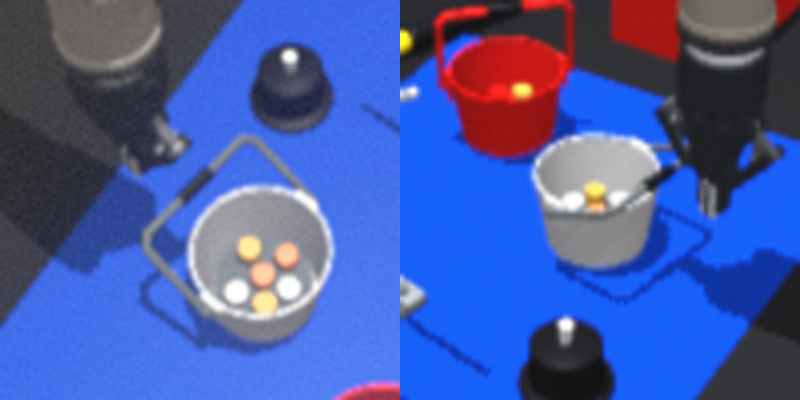

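The finger stands clear behind the bar and 10 mm off to one side. Next I correct the lateral offset and push along the arc.

Emit:
play_rows(
  targets=[
    {"dx": 1, "dy": 1, "dz": 0, "rx": 0, "ry": 0, "rz": 0},
    {"dx": 1, "dy": 2, "dz": 0, "rx": 0, "ry": 0, "rz": 0},
    {"dx": 1, "dy": 3, "dz": 0, "rx": 0, "ry": 0, "rz": 0},
    {"dx": 1, "dy": 3.4, "dz": 0, "rx": 0, "ry": 0, "rz": 0},
    {"dx": 1, "dy": 3.8, "dz": -0.3, "rx": 0, "ry": 0, "rz": 0},
    {"dx": 1, "dy": 4.2, "dz": -0.7, "rx": 0, "ry": 0, "rz": 0},
    {"dx": 1, "dy": 4.6, "dz": -1.1, "rx": 0, "ry": 0, "rz": 0},
    {"dx": 1, "dy": 5.0, "dz": -1.5, "rx": 0, "ry": 0, "rz": 0},
  ],
)

```text
time: 2.6
tcp_pos: [0.4577, -0.222, 0.1057]
eef_rot: [-2.414, -2.01, 0.001]
force: [-3.3, 1.4, 1.3]
finger_gap: -0.0
grasp_force: 1.7
```

Emit:
play_rows(
  targets=[
    {"dx": 0, "dy": 0.4, "dz": -0.3, "rx": 0, "ry": 0, "rz": 0},
    {"dx": 0, "dy": 0.8, "dz": -0.5, "rx": 0, "ry": 0, "rz": 0},
    {"dx": 0, "dy": 1.2, "dz": -0.8, "rx": 0, "ry": 0, "rz": 0},
    {"dx": 0, "dy": 1.6, "dz": -1.1, "rx": 0, "ry": 0, "rz": 0},
    {"dx": 0, "dy": 2.0, "dz": -1.3, "rx": 0, "ry": 0, "rz": 0},
    {"dx": 0, "dy": 2.4, "dz": -1.5, "rx": 0, "ry": 0, "rz": 0},
    {"dx": 0, "dy": 2.8, "dz": -1.6, "rx": 0, "ry": 0, "rz": 0},
    {"dx": 0, "dy": 2.8, "dz": -1.6, "rx": 0, "ry": 0, "rz": 0},
  ],
)

```text
time: 3.4
tcp_pos: [0.4868, -0.2272, 0.1218]
eef_rot: [2.412, 2.01, 0.002]
force: [-0.6, -0.5, 0.4]
finger_gap: 0.003
grasp_force: 0.4
```

```bash
cat > look.py <<'E'
from h import *
import sys
d=imaging.get_image("scene");e=imaging.get_image("side")
cv2.imwrite(f"pics/{sys.argv[1]}.png",np.hstack([cv2.resize(x,(400,400),interpolation=2) for x in(d["frame"][200:320,190:310],e["frame"][120:220,220:320])]))
s=readout.state();print(s["time"],s["tcp_pos"],s["force"])
for f in(d,e):
    P=cloud(f).reshape(-1,3);C=f["frame"].reshape(-1,3).astype(int)
    m=(P[:,2]>.072)&(P[:,2]<.084)&(np.hypot(P[:,0]-.5326,P[:,1]+.2337)<.08)&(P[:,0]>.5)
    from scipy.optimize import least_squares
    q=P[m];r=least_squares(lambda c:np.hypot(q[:,0]-c[0],q[:,1]-c[1])-.059,[.53,-.23],loss="soft_l1",f_scale=.003);print("rim",len(q),r.x.round(4))
    a=np.radians(-10);L=np.array([[np.cos(a),np.sin(a)],[-np.sin(a),np.cos(a)]])
    o=(P[:,:2]-[.5326,-.2337])@L.T
    for h in(1,-1):
        m=(np.abs(o[:,1]*h-.042)<.014)&(P[:,2]>.095)&(P[:,2]<.165)&(np.abs(o[:,0])<.09)
        if m.any(): print(" bar side",h,m.sum(),np.median(o[m],0).round(4),np.median(P[m][:,2]).round(4))
E
python3 look.py c2
```

```text
3.5 [ 0.4864252  -0.22699002  0.12143473] [ 0.55294371 -0.55104143  0.30424691]
rim 231 [ 0.5514 -0.2375]
 bar side 1 10 [-0.0255  0.0513] 0.138
 bar side -1 30 [-0.0253 -0.0419] 0.1375
rim 72 [ 0.5488 -0.2361]
 bar side 1 13 [-0.0303  0.0428] 0.1356
```

View pics/c2.png

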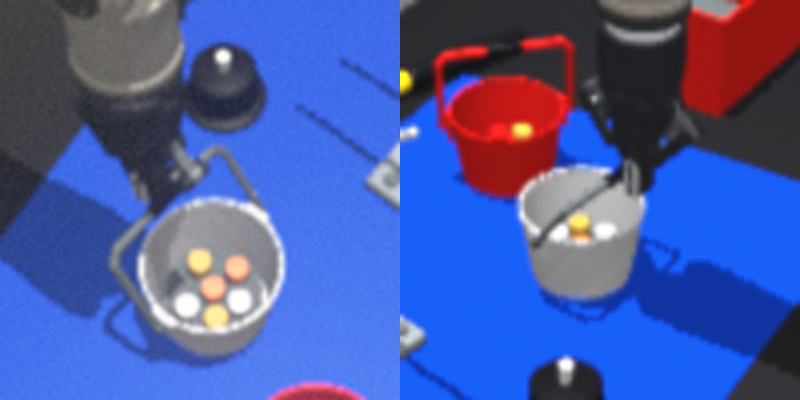

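The bail is now about 60° up, already inside the 0.6 rad guard, but the pail slid about 15 mm. I'll carry on more slowly.

Emit:
play_rows(
  targets=[
    {"dx": 0, "dy": 0.2, "dz": -0.1, "rx": 0, "ry": 0, "rz": 0},
    {"dx": 0, "dy": 0.4, "dz": -0.2, "rx": 0, "ry": 0, "rz": 0},
    {"dx": 0, "dy": 0.6, "dz": -0.3, "rx": 0, "ry": 0, "rz": 0},
    {"dx": 0, "dy": 0.8, "dz": -0.4, "rx": 0, "ry": 0, "rz": 0},
    {"dx": 0, "dy": 1.0, "dz": -0.5, "rx": 0, "ry": 0, "rz": 0},
    {"dx": 0, "dy": 1.2, "dz": -0.6, "rx": 0, "ry": 0, "rz": 0},
    {"dx": 0, "dy": 1.4, "dz": -0.7, "rx": 0, "ry": 0, "rz": 0},
    {"dx": 0, "dy": 1.6, "dz": -0.8, "rx": 0, "ry": 0, "rz": 0},
  ],
)

```text
time: 4.3
tcp_pos: [0.5013, -0.2299, 0.1294]
eef_rot: [2.413, 2.011, 0.0]
force: [-0.4, -0.3, 1.0]
finger_gap: -0.001
grasp_force: 0.3
```

Emit:
play_rows(
  targets=[
    {"dx": 0, "dy": 0.2, "dz": 0, "rx": 0, "ry": 0, "rz": 0},
    {"dx": 0, "dy": 0.4, "dz": 0, "rx": 0, "ry": 0, "rz": 0},
    {"dx": 0, "dy": 0.6, "dz": 0, "rx": 0, "ry": 0, "rz": 0},
    {"dx": 0, "dy": 0.8, "dz": 0, "rx": 0, "ry": 0, "rz": 0},
    {"dx": 0, "dy": 1.0, "dz": 0, "rx": 0, "ry": 0, "rz": 0},
    {"dx": 0, "dy": 1.2, "dz": 0, "rx": 0, "ry": 0, "rz": 0},
    {"dx": 0, "dy": 1.4, "dz": 0, "rx": 0, "ry": 0, "rz": 0},
    {"dx": 0, "dy": 1.4, "dz": 0, "rx": 0, "ry": 0, "rz": 0},
  ],
)

```text
time: 5.1
tcp_pos: [0.5152, -0.2324, 0.1293]
eef_rot: [2.413, 2.011, 0.0]
force: [-0.1, 0.1, -0.2]
finger_gap: -0.002
grasp_force: 0.0
```

```bash
python3 look.py c3
```

```text
5.2 [ 0.51490655 -0.23235337  0.12928666] [ 0.19300093 -0.64255331 -0.07599034]
rim 160 [ 0.5506 -0.2372]
 bar side 1 15 [0.0036 0.0496] 0.1499
 bar side -1 32 [ 0.0032 -0.0425] 0.1504
rim 82 [ 0.5499 -0.2361]
 bar side 1 12 [0.0001 0.0417] 0.1473
```

View pics/c3.png

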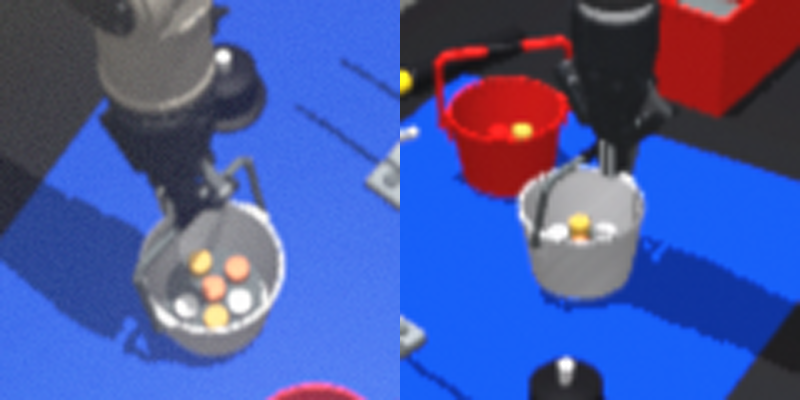

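Emit:
play_rows(
  targets=[
    {"dx": 0, "dy": 0.2, "dz": 0, "rx": 0, "ry": 0, "rz": 0},
    {"dx": 0, "dy": 0.4, "dz": 0, "rx": 0, "ry": 0, "rz": 0},
    {"dx": 0, "dy": 0.6, "dz": 0, "rx": 0, "ry": 0, "rz": 0},
    {"dx": 0, "dy": 0.8, "dz": 0, "rx": 0, "ry": 0, "rz": 0},
    {"dx": 0, "dy": 0.8, "dz": 0, "rx": 0, "ry": 0, "rz": 0},
    {"dx": 0, "dy": 0.8, "dz": 0, "rx": 0, "ry": 0, "rz": 0},
    {"dx": 0, "dy": 0, "dz": 0, "rx": 0, "ry": 0, "rz": 0},
    {"dx": 0, "dy": -3, "dz": 0, "rx": 0, "ry": 0, "rz": 0},
  ],
)

```text
time: 6.0
tcp_pos: [0.487, -0.2267, 0.1295]
eef_rot: [2.411, 2.011, 0.003]
force: [-0.6, 0.1, -0.2]
finger_gap: -0.003
grasp_force: 0.0
```

Emit:
play_rows(
  targets=[
    {"dx": 0, "dy": -2, "dz": -2, "rx": 0, "ry": 0, "rz": 0},
    {"dx": 0, "dy": -2, "dz": -6, "rx": 0, "ry": 0, "rz": 0},
    {"dx": 0, "dy": -3, "dz": -10, "rx": 0, "ry": 0, "rz": 0},
    {"dx": 0, "dy": -5, "dz": -11, "rx": 0, "ry": 0, "rz": 0},
    {"dx": 0, "dy": -5, "dz": -11, "rx": 0, "ry": 0, "rz": 0},
    {"dx": 0, "dy": -5, "dz": -11, "rx": 0, "ry": 0, "rz": 0},
  ],
  claw=1,
)

```text
time: 6.6
tcp_pos: [0.4356, -0.218, 0.2391]
eef_rot: [2.414, 2.01, -0.0]
force: [0.6, 0.0, 0.6]
finger_gap: 0.994
grasp_force: 0.0
```

```bash
python3 look.py c4; python3 - <<'E'
from h import *
f=imaging.get_image("scene");P=cloud(f).reshape(-1,3);C=f["frame"].reshape(-1,3).astype(int)
m=(P[:,2]>.13)&(P[:,2]<.165)&(np.hypot(P[:,0]-.545,P[:,1]+.235)<.09);q=P[m]
print(len(q),q.mean(0),np.polyfit(q[:,1],q[:,0],1),q.min(0),q.max(0)); dk=m&(C.max(1)<110);print("sleeve",dk.sum(),P[dk].mean(0))
d=imaging.get_image("wrist");print(d["origin"])
cv2.imwrite("pics/w.png",d["frame"])
go([.545,-.236,.125],-10)
E
```

```text
6.7 [ 0.43592589 -0.21770702  0.23829129] [-0.7763032   0.06209459  0.09074968]
rim 191 [ 0.5512 -0.2376]
 bar side 1 32 [0.0116 0.0426] 0.1517
 bar side -1 29 [ 0.0114 -0.0426] 0.1517
rim 78 [ 0.5488 -0.2352]
 bar side 1 13 [0.0082 0.0425] 0.1485
 bar side -1 11 [ 0.0078 -0.045 ] 0.1489
189 [ 0.54363002 -0.23980161  0.15023358] [0.18020744 0.58684405] [ 0.52907233 -0.30490955  0.13017377] [ 0.56065568 -0.16734217  0.15949347]
sleeve 45 [ 0.54462968 -0.23990525  0.15184579]
[ 0.45034423 -0.14194093  0.38065563]
d [ 0.15 11.06 11.3 ] w [-0.1 -0.  -0.4]
```

View pics/c4.png

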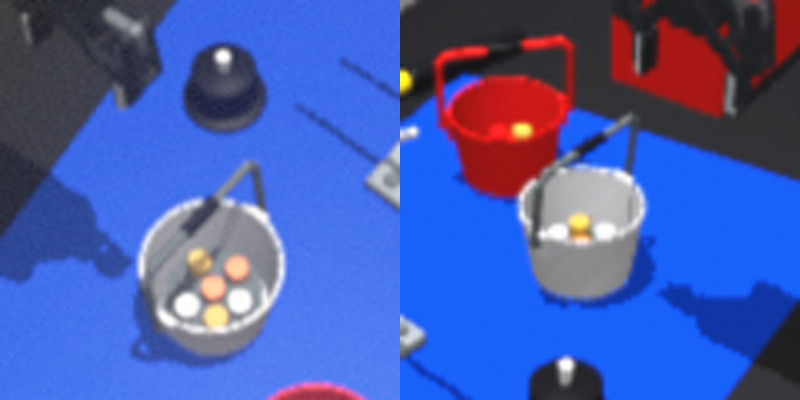

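Bail upright (~7° off), pail now at (.550,−.237). Next: grasp the sleeve.

Emit:
play_rows(
  targets=[
    {"dx": 0, "dy": 4, "dz": 0, "rx": 0, "ry": 0, "rz": 0},
    {"dx": 0, "dy": 8, "dz": 0, "rx": 0, "ry": 0, "rz": 0},
    {"dx": 0, "dy": 10.9, "dz": 0, "rx": 0, "ry": 0, "rz": 0},
    {"dx": 0, "dy": 10.9, "dz": 2, "rx": 0, "ry": 0, "rz": 0},
    {"dx": 0, "dy": 10.9, "dz": 5, "rx": 0, "ry": 0, "rz": 0},
    {"dx": 0, "dy": 10.9, "dz": 8, "rx": 0, "ry": 0, "rz": 0},
    {"dx": 0, "dy": 10.9, "dz": 10.9, "rx": 0, "ry": 0, "rz": 0},
    {"dx": 0, "dy": 10.9, "dz": 10.9, "rx": 0, "ry": 0, "rz": 0},
  ],
)

```text
time: 7.6
tcp_pos: [0.5404, -0.2364, 0.1254]
eef_rot: [-2.407, -2.007, 0.006]
force: [-0.8, -0.8, -0.6]
finger_gap: 0.997
grasp_force: 0.0
```

Emit:
play_rows(
  targets=[
    {"dx": 0, "dy": 0, "dz": 0, "rx": 0, "ry": 0, "rz": 0},
    {"dx": 0, "dy": 0, "dz": 0, "rx": 0, "ry": 0, "rz": 0},
    {"dx": 0, "dy": 0, "dz": 0, "rx": 0, "ry": 0, "rz": 0},
    {"dx": 0, "dy": 0, "dz": 0, "rx": 0, "ry": 0, "rz": 0},
    {"dx": 0, "dy": 0, "dz": 0, "rx": 0, "ry": 0, "rz": 0},
    {"dx": 0, "dy": 0, "dz": 0, "rx": 0, "ry": 0, "rz": 0},
  ],
  claw=-1,
)

```text
time: 8.2
tcp_pos: [0.5437, -0.2378, 0.1312]
eef_rot: [2.413, 2.01, 0.001]
force: [-1.8, 0.5, 5.2]
finger_gap: 0.114
grasp_force: 58.5
```

```bash
python3 -c "
from h import *
s=readout.state();print(s['time'],s['tcp_pos'],s['force'],s['finger_gap'],s['grasp_force'])"
```

```text
8.2 [ 0.54371728 -0.2377786   0.13122507] [-1.81935427  0.51961562  5.23300533] 0.11436770877570206 58.54152202606201
```

Emit:
play_rows(
  targets=[
    {"dx": 0, "dy": 0, "dz": -0.2, "rx": 0, "ry": 0, "rz": 0},
    {"dx": 0, "dy": 0, "dz": -0.5, "rx": 0, "ry": 0, "rz": 0},
    {"dx": 0, "dy": 0, "dz": -1, "rx": 0, "ry": 0, "rz": 0},
    {"dx": 0, "dy": 0, "dz": -1.8, "rx": 0, "ry": 0, "rz": 0},
    {"dx": 0, "dy": 0, "dz": -2.8, "rx": 0, "ry": 0, "rz": 0},
    {"dx": 0, "dy": 0, "dz": -4, "rx": 0, "ry": 0, "rz": 0},
    {"dx": 0, "dy": 0, "dz": -5, "rx": 0, "ry": 0, "rz": 0},
    {"dx": 0, "dy": 0, "dz": -5, "rx": 0, "ry": 0, "rz": 0},
  ],
)

```text
time: 9.0
tcp_pos: [0.5447, -0.2379, 0.1826]
eef_rot: [2.411, 2.009, 0.003]
force: [0.8, 0.4, -4.2]
finger_gap: 0.12
grasp_force: 58.5
```

Emit:
play_rows(
  targets=[
    {"dx": 0, "dy": 0, "dz": 0, "rx": 0, "ry": 0, "rz": 0},
    {"dx": 0, "dy": 0, "dz": 0, "rx": 0, "ry": 0, "rz": 0},
    {"dx": 0, "dy": 0, "dz": 0, "rx": 0, "ry": 0, "rz": 0},
  ],
)

```text
time: 9.3
tcp_pos: [0.5429, -0.2375, 0.1797]
eef_rot: [-2.413, -2.01, 0.001]
force: [0.3, 0.3, -4.2]
finger_gap: 0.119
grasp_force: 58.5
```

```bash
python3 - <<'E'
from h import *
d=imaging.get_image("scene");e=imaging.get_image("side")
cv2.imwrite("pics/c5.png",np.hstack([cv2.resize(x,(400,400),interpolation=2) for x in(d["frame"][170:320,190:340],e["frame"][90:230,180:320])]))
s=readout.state();print(s["time"],s["tcp_pos"],s["force"],s["wrist_torque"],s["finger_gap"])
for f in(d,e):
    P=cloud(f).reshape(-1,3);C=f["frame"].reshape(-1,3).astype(int)
    m=(np.hypot(P[:,0]-.547,P[:,1]+.237)<.085)&(P[:,2]>.02)&(P[:,2]<.25)
    q=P[m]; print(np.histogram(q[:,2],np.arange(.02,.25,.01)))
E
```

```text
9.4 [ 0.54307377 -0.23749227  0.17981189] [-0.02938898  0.34358778 -4.08737608] [-0.01740087  0.00586832 -0.04253984] 0.11794280393128771
(array([  0,   0,   3,  46, 387, 206, 304,  66,  88,  93, 180,  12,   5,
         9,  15,  10,  23,  75,  66,  16,  26,  71]), array([0.02, 0.03, 0.04, 0.05, 0.06, 0.07, 0.08, 0.09, 0.1 , 0.11, 0.12,
       0.13, 0.14, 0.15, 0.16, 0.17, 0.18, 0.19, 0.2 , 0.21, 0.22, 0.23,
       0.24]))
(array([  0,   0,   6,  49,  67, 111, 130, 112, 120, 136, 114,   8,   7,
        11,  12,  11,  23,  52,  33,  24,  35,  52]), array([0.02, 0.03, 0.04, 0.05, 0.06, 0.07, 0.08, 0.09, 0.1 , 0.11, 0.12,
       0.13, 0.14, 0.15, 0.16, 0.17, 0.18, 0.19, 0.2 , 0.21, 0.22, 0.23,
       0.24]))
```

View pics/c5.png

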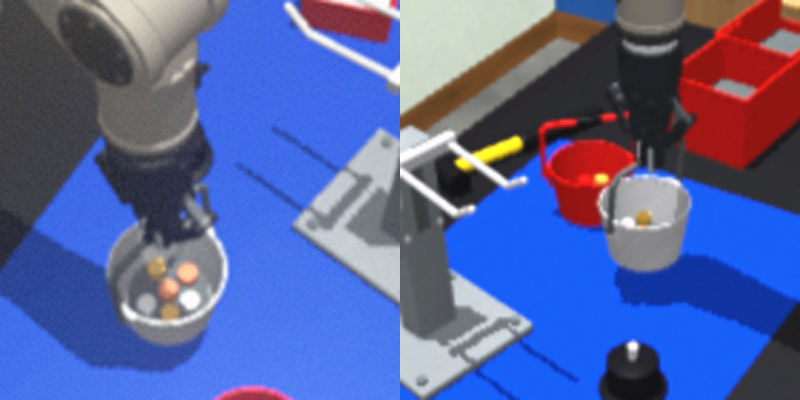

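Pail held, about 4.2 N, hanging level. Next: raise it and carry it to in front of the prongs.

Emit:
play_rows(
  targets=[
    {"dx": 0, "dy": -0.3, "dz": -1, "rx": 0, "ry": 0, "rz": 0},
    {"dx": 0.1, "dy": -0.8, "dz": -3, "rx": 0, "ry": 0, "rz": 0},
    {"dx": 0.3, "dy": -1.5, "dz": -5, "rx": 0, "ry": 0, "rz": 0},
    {"dx": 0.5, "dy": -2.2, "dz": -7, "rx": 0, "ry": 0, "rz": 0.5},
    {"dx": 0.7, "dy": -3, "dz": -9, "rx": 0, "ry": 0, "rz": 1},
    {"dx": 0.9, "dy": -3.7, "dz": -11, "rx": 0, "ry": 0, "rz": 2},
    {"dx": 1.0, "dy": -4.3, "dz": -12.3, "rx": 0, "ry": 0, "rz": 2.5},
    {"dx": 1.0, "dy": -4.6, "dz": -12.8, "rx": 0, "ry": 0, "rz": 2.8},
  ],
)

```text
time: 10.2
tcp_pos: [0.5, -0.2193, 0.3102]
eef_rot: [2.46, 1.95, 0.002]
force: [0.3, -0.2, -4.2]
finger_gap: 0.121
grasp_force: 58.6
```

```bash
python3 -c "
from h import *
go([.462,.057,.307],-12.8);s=readout.state();print(s['time'],s['tcp_pos'],s['force'],s['q'])"
```

```text
d [ 26.04 -10.01   0.28] w [ 0.1  0.  -0.4]
10.2 [ 0.50000144 -0.21933813  0.31021206] [ 0.29755469 -0.24721429 -4.24027331] [ 0.61339761  0.2198815  -0.37058097  1.74862017  0.08593201  1.18623649
 -0.01145707]
```

Emit:
play_rows(
  targets=[
    {"dx": 0.6, "dy": -0.5, "dz": 0, "rx": 0, "ry": 0, "rz": 0},
    {"dx": 1.8, "dy": -1.5, "dz": 0, "rx": 0, "ry": 0, "rz": 0},
    {"dx": 3.5, "dy": -2.8, "dz": 0, "rx": 0, "ry": 0, "rz": 0},
    {"dx": 5.5, "dy": -4.2, "dz": 0, "rx": 0, "ry": 0, "rz": 0},
    {"dx": 7.5, "dy": -5.5, "dz": 0, "rx": 0, "ry": 0, "rz": 0},
    {"dx": 9.5, "dy": -6.5, "dz": 0, "rx": 0, "ry": 0, "rz": 0},
    {"dx": 11.5, "dy": -7.3, "dz": 0, "rx": 0, "ry": 0, "rz": 0},
    {"dx": 13.5, "dy": -8, "dz": 0, "rx": 0, "ry": 0, "rz": 0},
  ],
)

```text
time: 11.0
tcp_pos: [0.4513, -0.0677, 0.3072]
eef_rot: [-2.46, -1.952, 0.002]
force: [0.1, 0.2, -4.1]
finger_gap: 0.116
grasp_force: 58.6
```

Emit:
play_rows(
  targets=[
    {"dx": 2, "dy": -0.5, "dz": 0, "rx": 0, "ry": 0, "rz": 0},
    {"dx": 4, "dy": -1, "dz": 0, "rx": 0, "ry": 0, "rz": 0},
    {"dx": 6, "dy": -1.4, "dz": 0, "rx": 0, "ry": 0, "rz": 0},
    {"dx": 8, "dy": -1.7, "dz": 0, "rx": 0, "ry": 0, "rz": 0},
    {"dx": 10, "dy": -2, "dz": 0, "rx": 0, "ry": 0, "rz": 0},
    {"dx": 11.5, "dy": -2, "dz": 0, "rx": 0, "ry": 0, "rz": 0},
    {"dx": 12.3, "dy": -2, "dz": 0, "rx": 0, "ry": 0, "rz": 0},
    {"dx": 12.5, "dy": -2, "dz": 0, "rx": 0, "ry": 0, "rz": 0},
  ],
)

```text
time: 11.8
tcp_pos: [0.4611, 0.0578, 0.3077]
eef_rot: [-2.459, -1.954, 0.001]
force: [-0.6, -0.7, -3.6]
finger_gap: 0.114
grasp_force: 58.6
```

Emit:
play_rows(
  targets=[
    {"dx": 0, "dy": 0, "dz": 0, "rx": 0, "ry": 0, "rz": 0},
    {"dx": 0, "dy": 0, "dz": 0, "rx": 0, "ry": 0, "rz": 0},
    {"dx": 0, "dy": 0, "dz": 0, "rx": 0, "ry": 0, "rz": 0},
  ],
)

```text
time: 12.1
tcp_pos: [0.4617, 0.0557, 0.3082]
eef_rot: [2.463, 1.95, -0.001]
force: [0.1, -0.0, -3.6]
finger_gap: 0.118
grasp_force: 58.6
```

```bash
python3 - <<'E'
from h import *
d=imaging.get_image("scene");e=imaging.get_image("side")
cv2.imwrite("pics/c6.png",np.hstack([cv2.resize(x,(400,400),interpolation=2) for x in(d["frame"][110:270,220:380],e["frame"][90:230,140:280])]))
s=readout.state();print(s["time"],s["tcp_pos"],s["force"],s["finger_gap"])
go([.593,.0275,.31],-12.8)
a=np.radians(-12.8);L=np.array([[np.cos(a),np.sin(a)],[-np.sin(a),np.cos(a)]])
for f in(d,e):
    P=cloud(f).reshape(-1,3);C=f["frame"].reshape(-1,3).astype(int)
    o=(P[:,:2]-[.593,.0275])@L.T
    for h in(1,-1):
        m=(np.abs(o[:,0]-.05)<.04)&(np.abs(h*o[:,1]-.036)<.015)&(P[:,2]>.262)&(P[:,2]<.30)&(C.min(1)>120)
        if m.sum()>5: print("prong",h,m.sum(),np.median(o[m],0).round(4),np.polyfit(o[m][:,0],o[m][:,1],1).round(3))
    t=(P[:,2]>.262)&(P[:,2]<.30)&(C.min(1)>120)&(np.abs(o[:,1])<.05)&(o[:,0]<-.005)&(o[:,0]>-.045)
    if t.any(): print("tips min x",np.sort(o[t][:,0])[:6].round(3),P[t][:,2].max())
    # carried pail/bail relative to tcp
    m=(np.abs(P[:,2]-(s["tcp_pos"][2]+.018))<.02)&(np.hypot(P[:,0]-s["tcp_pos"][0],P[:,1]-s["tcp_pos"][1])<.085)
    oo=o[m]; k=np.abs(oo[:,1]-((s["tcp_pos"][:2]-[.593,.0275])@L.T)[1])>.03
    if k.sum()>5: print("bar",k.sum(),np.polyfit(oo[k][:,1],oo[k][:,0],1).round(3),oo[k].min(0),oo[k].max(0),np.median(P[m][k][:,2]))
E
```

```text
12.2 [0.46184041 0.05594004 0.30826677] [ 0.24768871  0.25723936 -3.84455876] 0.11274756898677073
d [ 0.24 13.42 -0.17] w [ 0.   0.  -0.5]
prong 1 85 [0.0515 0.0339] [0.009 0.034]
prong -1 88 [ 0.0522 -0.0382] [ 0.016 -0.039]
tips min x [-0.026 -0.026 -0.026 -0.025 -0.025 -0.024] 0.2970858423388115
bar 57 [ 0.018 -0.131] [-0.13672213 -0.07035023] [-0.12696891  0.06658014] 0.326244011505781
prong 1 56 [0.0478 0.0369] [0.004 0.036]
prong -1 54 [ 0.0506 -0.0347] [ 0.017 -0.036]
tips min x [-0.031 -0.029 -0.029 -0.029 -0.028 -0.028] 0.2923540855724259
bar 74 [ 0.014 -0.137] [-0.14126924 -0.06648155] [-0.12927036  0.07143331] 0.3222678210304307
```

View pics/c6.png

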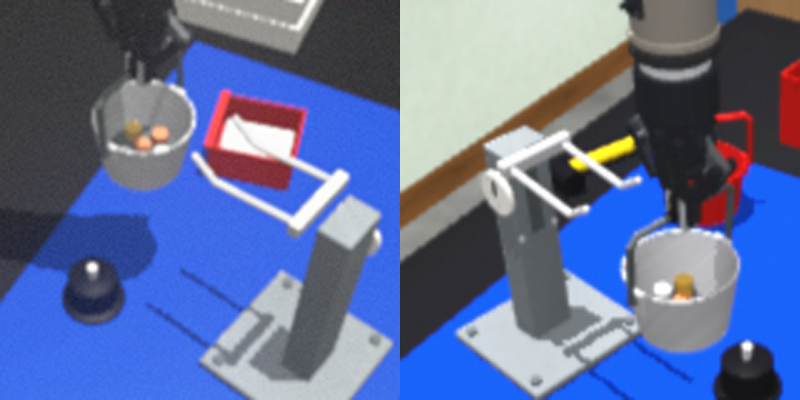

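The bar (z≈.325) is square to the prongs and 134 mm short of the seat, as the view shows. I'll advance gently between bar and rim clearances.

Emit:
play_rows(
  targets=[
    {"dx": 0.1, "dy": 0.4, "dz": 0.1, "rx": 0, "ry": 0, "rz": 0},
    {"dx": 0.1, "dy": 1.2, "dz": 0.2, "rx": 0, "ry": 0, "rz": 0},
    {"dx": 0.2, "dy": 2.2, "dz": 0.3, "rx": 0, "ry": 0, "rz": 0},
    {"dx": 0.2, "dy": 3.2, "dz": 0.4, "rx": 0, "ry": 0, "rz": 0},
    {"dx": 0.2, "dy": 4.2, "dz": 0.5, "rx": 0, "ry": 0, "rz": 0},
    {"dx": 0.2, "dy": 5.2, "dz": 0.5, "rx": 0, "ry": 0, "rz": 0},
    {"dx": 0.2, "dy": 6.2, "dz": 0.5, "rx": 0, "ry": 0, "rz": 0},
    {"dx": 0.2, "dy": 7.2, "dz": 0.5, "rx": 0, "ry": 0, "rz": 0},
  ],
)

```text
time: 13.0
tcp_pos: [0.5334, 0.0418, 0.3032]
eef_rot: [-2.462, -1.951, 0.0]
force: [0.4, 0.0, -4.1]
finger_gap: 0.113
grasp_force: 58.6
```

Emit:
play_rows(
  targets=[
    {"dx": 0, "dy": 1.0, "dz": 0, "rx": 0, "ry": 0, "rz": 0},
    {"dx": 0, "dy": 2, "dz": 0, "rx": 0, "ry": 0, "rz": 0},
    {"dx": 0, "dy": 3, "dz": 0, "rx": 0, "ry": 0, "rz": 0},
    {"dx": 0, "dy": 4, "dz": 0, "rx": 0, "ry": 0, "rz": 0},
    {"dx": 0, "dy": 5, "dz": 0, "rx": 0, "ry": 0, "rz": 0},
    {"dx": 0, "dy": 5.8, "dz": 0, "rx": 0, "ry": 0, "rz": 0},
    {"dx": 0, "dy": 6.4, "dz": 0, "rx": 0, "ry": 0, "rz": 0},
    {"dx": 0, "dy": 6.6, "dz": 0, "rx": 0, "ry": 0, "rz": 0},
  ],
)

```text
time: 13.8
tcp_pos: [0.5973, 0.0267, 0.3032]
eef_rot: [-2.462, -1.951, -0.0]
force: [-0.1, -0.2, -4.1]
finger_gap: 0.113
grasp_force: 58.7
```

Emit:
play_rows(
  targets=[
    {"dx": 0, "dy": 0, "dz": 0, "rx": 0, "ry": 0, "rz": 0},
    {"dx": 0, "dy": 0, "dz": 0, "rx": 0, "ry": 0, "rz": 0},
    {"dx": 0, "dy": 0, "dz": 0, "rx": 0, "ry": 0, "rz": 0},
    {"dx": 0, "dy": 0, "dz": 0, "rx": 0, "ry": 0, "rz": 0},
  ],
)

```text
time: 14.2
tcp_pos: [0.5965, 0.027, 0.3034]
eef_rot: [2.462, 1.952, -0.0]
force: [0.4, -0.1, -3.5]
finger_gap: 0.119
grasp_force: 58.6
```

```bash
cat > st.py <<'E'
from h import *
s=readout.state();a=np.radians(-12.8);L=np.array([[np.cos(a),np.sin(a)],[-np.sin(a),np.cos(a)]])
print(s["time"],"hookframe",(L@(s["tcp_pos"][:2]-[.593,.0275])).round(4),"barz",s["tcp_pos"][2]+.0185,s["force"].round(2),s["wrist_torque"].round(3))
E
python3 st.py
```

```text
14.2 hookframe [0.0035 0.0003] barz 0.32190946258919656 [ 0.36 -0.07 -3.51] [-0.037  0.014  0.001]
```

Emit:
play_rows(
  targets=[
    {"dx": 0, "dy": 0, "dz": 0.4, "rx": 0, "ry": 0, "rz": 0},
    {"dx": 0, "dy": 0, "dz": 0.9, "rx": 0, "ry": 0, "rz": 0},
    {"dx": 0, "dy": 0, "dz": 1.4, "rx": 0, "ry": 0, "rz": 0},
    {"dx": 0, "dy": 0, "dz": 1.9, "rx": 0, "ry": 0, "rz": 0},
    {"dx": 0, "dy": 0, "dz": 2.4, "rx": 0, "ry": 0, "rz": 0},
    {"dx": 0, "dy": 0, "dz": 2.9, "rx": 0, "ry": 0, "rz": 0},
    {"dx": 0, "dy": 0, "dz": 3.3, "rx": 0, "ry": 0, "rz": 0},
    {"dx": 0, "dy": 0, "dz": 3.6, "rx": 0, "ry": 0, "rz": 0},
  ],
)

```text
time: 15.0
tcp_pos: [0.5966, 0.027, 0.2668]
eef_rot: [-2.462, -1.951, 0.0]
force: [-0.8, 0.2, -4.8]
finger_gap: 0.116
grasp_force: 58.7
```

Emit:
play_rows(
  targets=[
    {"dx": 0, "dy": 0, "dz": 0.2, "rx": 0, "ry": 0, "rz": 0},
    {"dx": 0, "dy": 0, "dz": 0.4, "rx": 0, "ry": 0, "rz": 0},
    {"dx": 0, "dy": 0, "dz": 0.6, "rx": 0, "ry": 0, "rz": 0},
    {"dx": 0, "dy": 0, "dz": 0.8, "rx": 0, "ry": 0, "rz": 0},
    {"dx": 0, "dy": 0, "dz": 1, "rx": 0, "ry": 0, "rz": 0},
    {"dx": 0, "dy": 0, "dz": 1.2, "rx": 0, "ry": 0, "rz": 0},
    {"dx": 0, "dy": 0, "dz": 1.4, "rx": 0, "ry": 0, "rz": 0},
    {"dx": 0, "dy": 0, "dz": 1.6, "rx": 0, "ry": 0, "rz": 0},
  ],
)

```text
time: 15.8
tcp_pos: [0.5969, 0.027, 0.2513]
eef_rot: [2.462, 1.951, 0.001]
force: [0.0, -0.3, -1.7]
finger_gap: 0.118
grasp_force: 58.7
```

```bash
python3 st.py
```

```text
15.8 hookframe [0.0039 0.0004] barz 0.2698373444397764 [ 0.01 -0.34 -1.67] [-0.035 -0.006 -0.003]
```

Emit:
play_rows(
  targets=[
    {"dx": 0, "dy": 0, "dz": 0.15, "rx": 0, "ry": 0, "rz": 0},
    {"dx": 0, "dy": 0, "dz": 0.3, "rx": 0, "ry": 0, "rz": 0},
    {"dx": 0, "dy": 0, "dz": 0.45, "rx": 0, "ry": 0, "rz": 0},
    {"dx": 0, "dy": 0, "dz": 0.6, "rx": 0, "ry": 0, "rz": 0},
    {"dx": 0, "dy": 0, "dz": 0.75, "rx": 0, "ry": 0, "rz": 0},
    {"dx": 0, "dy": 0, "dz": 0.9, "rx": 0, "ry": 0, "rz": 0},
    {"dx": 0, "dy": 0, "dz": 1, "rx": 0, "ry": 0, "rz": 0},
    {"dx": 0, "dy": 0, "dz": 1, "rx": 0, "ry": 0, "rz": 0},
  ],
)

```text
time: 16.6
tcp_pos: [0.5968, 0.027, 0.2413]
eef_rot: [2.462, 1.951, 0.0]
force: [0.4, -0.4, -0.7]
finger_gap: 0.12
grasp_force: 58.8
```

```bash
cat > av.py <<'E'
from h import *
F=[]
for i in range(6):
    d=imaging.get_image("side" if i else "scene"); F.append(readout.state()["force"][2])
print("fz",np.mean(F),np.round(F,2)); 
import runpy; runpy.run_path("st.py")
E
python3 av.py
```

```text
fz -1.133560107008927 [-1.6  -1.54 -0.24 -0.15 -1.15 -2.12]
16.9 hookframe [0.0038 0.0004] barz 0.25992248506257576 [ 0.72  0.11 -2.12] [-0.049 -0.102 -0.015]
```

Emit:
play_rows(
  targets=[
    {"dx": 0, "dy": 0, "dz": 0.1, "rx": 0, "ry": 0, "rz": 0},
    {"dx": 0, "dy": 0, "dz": 0.2, "rx": 0, "ry": 0, "rz": 0},
    {"dx": 0, "dy": 0, "dz": 0.3, "rx": 0, "ry": 0, "rz": 0},
    {"dx": 0, "dy": 0, "dz": 0.4, "rx": 0, "ry": 0, "rz": 0},
    {"dx": 0, "dy": 0, "dz": 0.5, "rx": 0, "ry": 0, "rz": 0},
    {"dx": 0, "dy": 0, "dz": 0.6, "rx": 0, "ry": 0, "rz": 0},
    {"dx": 0, "dy": 0, "dz": 0.7, "rx": 0, "ry": 0, "rz": 0},
    {"dx": 0, "dy": 0, "dz": 0.8, "rx": 0, "ry": 0, "rz": 0},
  ],
)

```text
time: 17.7
tcp_pos: [0.5968, 0.027, 0.2333]
eef_rot: [2.462, 1.951, 0.0]
force: [1.4, 0.7, 0.1]
finger_gap: 0.112
grasp_force: 58.9
```

```bash
sed -i 's/range(6)/range(16)/' av.py; python3 av.py
```

```text
fz 0.27266274592284534 [-0.83 -0.14 -0.1  -0.31  1.37  0.68  1.35  0.38 -0.11  0.25  0.14  0.62
  0.48  0.66  0.01 -0.09]
18.5 hookframe [0.0038 0.0004] barz 0.2518432125720103 [ 2.69  0.4  -0.09] [ 0.002 -0.272  0.039]
```

```bash
python3 - <<'E'
from h import *
F=[];T=[]
for i in range(20):
    d=imaging.get_image("side"); s=readout.state(); F.append(s["force"]);T.append(s["wrist_torque"])
F=np.array(F);print(F.mean(0),F.std(0),F[::4].round(2),np.mean(T,0)); print(s["time"],s["tcp_pos"])
e=imaging.get_image("scene")
cv2.imwrite("pics/c7.png",np.hstack([cv2.resize(x,(400,400),interpolation=2) for x in(e["frame"][150:280,270:400],d["frame"][110:230,140:260])]))
E
```

```text
[1.95938197 0.22962588 0.0873555 ] [0.47340794 0.44691912 0.44176411] [[ 1.67 -0.7   0.39]
 [ 0.9   0.4  -0.59]
 [ 1.31  0.23  0.1 ]
 [ 2.37  0.31  0.51]
 [ 2.    0.53  0.36]] [ 0.00543909 -0.37726694  0.03281007]
19.5 [0.5967463  0.02697879 0.23332769]
```

View pics/c7.png

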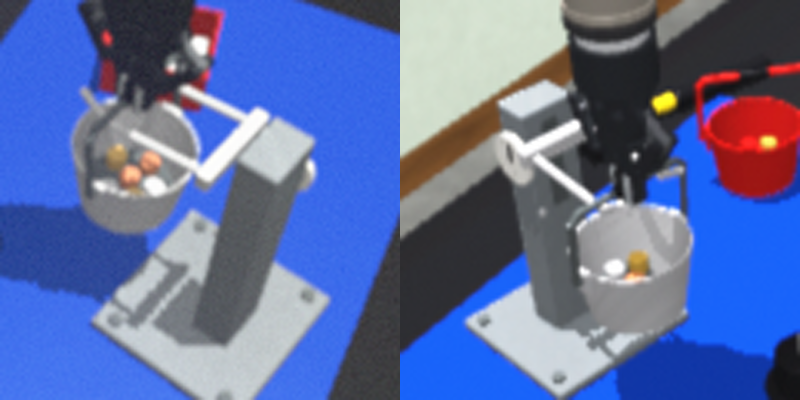

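Vertical load has passed to the hook (Fz≈0.1), but there is a steady +2 N along x. That suggests the bar is leaning on the steep front of the prongs, so I'll ease it inwards.

Emit:
play_rows(
  targets=[
    {"dx": 0, "dy": 0.1, "dz": 0, "rx": 0, "ry": 0, "rz": 0},
    {"dx": 0, "dy": 0.2, "dz": 0, "rx": 0, "ry": 0, "rz": 0},
    {"dx": 0, "dy": 0.3, "dz": 0, "rx": 0, "ry": 0, "rz": 0},
    {"dx": 0, "dy": 0.4, "dz": 0, "rx": 0, "ry": 0, "rz": 0},
    {"dx": 0, "dy": 0.4, "dz": 0, "rx": 0, "ry": 0, "rz": 0},
  ],
)

```text
time: 20.05
tcp_pos: [0.6, 0.0261, 0.2329]
eef_rot: [-2.461, -1.951, 0.002]
force: [-2.8, -0.3, -0.6]
finger_gap: 0.114
grasp_force: 59.1
```

```bash
cat > av2.py <<'E'
from h import *
F=[];T=[]
for i in range(12):
    d=imaging.get_image("side"); s=readout.state(); F.append(s["force"]);T.append(s["wrist_torque"])
F=np.array(F);print(F.mean(0),F[::3,0].round(2),np.mean(T,0)); print(s["time"],s["tcp_pos"])
a=np.radians(-12.8);L=np.array([[np.cos(a),np.sin(a)],[-np.sin(a),np.cos(a)]])
for n in("scene","side"):
    f=imaging.get_image(n);P=cloud(f).reshape(-1,3);C=f["frame"].reshape(-1,3).astype(int);o=(P[:,:2]-[.593,.0275])@L.T
    for h in(1,-1):
        m=(np.abs(o[:,0]-.05)<.035)&(np.abs(h*o[:,1]-.036)<.01)&(P[:,2]>.22)&(P[:,2]<.30)&(C.min(1)>110)
        if m.sum()>5: print(n,"prong",h,m.sum(),"z at x=0",np.polyfit(o[m][:,0],P[m][:,2],1).round(4))
        m=(np.abs(o[:,0])<.03)&(np.abs(h*o[:,1]-.051)<.007)&(P[:,2]>.235)&(P[:,2]<.275)&(C.max(1)<190)
        if m.sum()>2: print(n," bar",h,m.sum(),np.median(o[m],0).round(4),np.median(P[m][:,2]).round(4))
E
python3 av2.py
```

```text
[-3.17104362  0.65651809 -0.11348141] [-3.03 -3.15 -2.66 -3.53] [0.10348388 0.69122776 0.01925812]
20.65 [0.60056394 0.02601643 0.23330669]
scene prong 1 51 z at x=0 [0.1172 0.2446]
scene  bar 1 8 [0.0118 0.0521] 0.2528
scene prong -1 76 z at x=0 [0.1062 0.2453]
scene  bar -1 13 [ 0.0086 -0.0522] 0.2538
side prong 1 46 z at x=0 [0.1258 0.242 ]
side  bar 1 12 [0.0059 0.0505] 0.2503
side  bar -1 8 [ 0.0035 -0.0497] 0.25
```

Emit:
play_rows(
  targets=[
    {"dx": 0, "dy": -0.1, "dz": 0, "rx": 0, "ry": 0, "rz": 0},
    {"dx": 0, "dy": -0.2, "dz": 0, "rx": 0, "ry": 0, "rz": 0},
    {"dx": 0, "dy": -0.2, "dz": 0, "rx": 0, "ry": 0, "rz": 0},
    {"dx": 0, "dy": -0.2, "dz": 0, "rx": 0, "ry": 0, "rz": 0},
  ],
)

```text
time: 21.15
tcp_pos: [0.5994, 0.0264, 0.2337]
eef_rot: [2.462, 1.95, 0.002]
force: [2.0, -1.3, 0.3]
finger_gap: 0.117
grasp_force: 59.1
```

```bash
python3 av2.py
```

```text
[ 1.86270654 -0.52376185 -0.04805969] [1.02 1.54 1.55 2.87] [-0.09146113 -0.38349914  0.00634783]
21.75 [0.59870847 0.02647266 0.23332137]
scene prong 1 51 z at x=0 [0.1319 0.2442]
scene  bar 1 8 [0.0094 0.0523] 0.2542
scene prong -1 76 z at x=0 [0.106  0.2454]
scene  bar -1 14 [ 0.0066 -0.0512] 0.2538
side prong 1 46 z at x=0 [0.1202 0.2423]
side  bar 1 11 [0.0022 0.0504] 0.2506
side  bar -1 10 [ 0.002  -0.0508] 0.2502
```

Emit:
play_rows(
  targets=[
    {"dx": 0, "dy": 0.1, "dz": 0, "rx": 0, "ry": 0, "rz": 0},
    {"dx": 0, "dy": 0.1, "dz": 0, "rx": 0, "ry": 0, "rz": 0},
    {"dx": 0, "dy": 0.1, "dz": 0, "rx": 0, "ry": 0, "rz": 0},
  ],
)

```text
time: 22.15
tcp_pos: [0.5988, 0.0265, 0.2329]
eef_rot: [-2.461, -1.951, 0.002]
force: [-2.0, -0.9, 0.1]
finger_gap: 0.112
grasp_force: 59.1
```

```bash
python3 av2.py|head -2
```

```text
[-3.29200303  0.62454319  0.20983419] [-2.1  -3.48 -3.42 -3.63] [ 0.13606378  0.63727172 -0.00077401]
22.75 [0.59950905 0.02632944 0.23325822]
```

Emit:
play_rows(
  targets=[
    {"dx": 0, "dy": -0.05, "dz": 0, "rx": 0, "ry": 0, "rz": 0},
    {"dx": 0, "dy": -0.05, "dz": 0, "rx": 0, "ry": 0, "rz": 0},
  ],
)

```text
time: 23.05
tcp_pos: [0.5995, 0.0264, 0.2335]
eef_rot: [2.462, 1.951, 0.001]
force: [-0.8, 0.6, 0.0]
finger_gap: 0.121
grasp_force: 59.1
```

```bash
python3 av2.py|head -2
```

```text
[-0.7592521   0.13221394  0.03537052] [-0.73 -0.62 -0.64 -0.61] [ 0.09611556  0.17691462 -0.00531481]
23.65 [0.59939398 0.02637421 0.23342632]
```

Side and vertical loads are near zero and the hook carries the weight. Release gently.

Emit:
play_rows(
  targets=[
    {"dx": 0, "dy": 0, "dz": 0, "rx": 0, "ry": 0, "rz": 0},
    {"dx": 0, "dy": 0, "dz": 0, "rx": 0, "ry": 0, "rz": 0},
    {"dx": 0, "dy": 0, "dz": 0, "rx": 0, "ry": 0, "rz": 0},
    {"dx": 0, "dy": 0, "dz": 0, "rx": 0, "ry": 0, "rz": 0},
  ],
  claw=-0.65,
)

```text
time: 24.15
tcp_pos: [0.5991, 0.0263, 0.2333]
eef_rot: [2.462, 1.951, -0.0]
force: [-1.0, -0.1, 0.6]
finger_gap: 0.178
grasp_force: 0.0
```

```bash
python3 av2.py
```

```text
[ 0.14786015 -0.05276883  0.05442827] [ 0.96 -0.1   0.74 -0.09] [ 0.01952973 -0.00239704  0.00585674]
24.75 [0.59913078 0.02641303 0.23329282]
scene prong 1 50 z at x=0 [0.1214 0.2447]
scene  bar 1 4 [0.0098 0.0535] 0.2525
scene prong -1 76 z at x=0 [0.1018 0.2458]
scene  bar -1 15 [ 0.0086 -0.0503] 0.2541
side prong 1 46 z at x=0 [0.1032 0.2437]
side  bar 1 11 [0.003  0.0508] 0.2511
side  bar -1 8 [ 0.0036 -0.0515] 0.2505
```

Emit:
play_rows(
  targets=[
    {"dx": 0, "dy": 0, "dz": 0, "rx": 0, "ry": 0, "rz": 0},
    {"dx": 0, "dy": 0, "dz": 0, "rx": 0, "ry": 0, "rz": 0},
    {"dx": 0, "dy": 0, "dz": 0, "rx": 0, "ry": 0, "rz": 0},
    {"dx": 0, "dy": 0, "dz": -1, "rx": 0, "ry": 0, "rz": 0},
    {"dx": 0, "dy": 0, "dz": -2, "rx": 0, "ry": 0, "rz": 0},
    {"dx": 0, "dy": 0, "dz": -4, "rx": 0, "ry": 0, "rz": 0},
    {"dx": 0, "dy": 0, "dz": -8, "rx": 0, "ry": 0, "rz": 0},
    {"dx": 0, "dy": 0, "dz": -12, "rx": 0, "ry": 0, "rz": 0},
  ],
  claw=0,
)

```text
time: 25.65
tcp_pos: [0.5988, 0.0265, 0.3553]
eef_rot: [-2.462, -1.952, 0.0]
force: [0.1, 0.1, -0.3]
finger_gap: 0.498
grasp_force: 0.0
```

Emit:
play_rows(
  targets=[
    {"dx": 0, "dy": 0, "dz": -2, "rx": 0, "ry": 0, "rz": 0},
    {"dx": 0, "dy": 0, "dz": -2, "rx": 0, "ry": 0, "rz": 0},
    {"dx": 0, "dy": 0, "dz": -2, "rx": 0, "ry": 0, "rz": 0},
    {"dx": 0, "dy": 0, "dz": -2, "rx": 0, "ry": 0, "rz": 0},
    {"dx": 0, "dy": 0, "dz": -2, "rx": 0, "ry": 0, "rz": 0},
    {"dx": 0, "dy": 0, "dz": -2, "rx": 0, "ry": 0, "rz": 0},
    {"dx": 0, "dy": 0, "dz": -2, "rx": 0, "ry": 0, "rz": 0},
    {"dx": 0, "dy": 0, "dz": -2, "rx": 0, "ry": 0, "rz": 0},
  ],
)

```text
time: 26.45
tcp_pos: [0.599, 0.0264, 0.373]
eef_rot: [-2.462, -1.951, 0.001]
force: [-0.2, 0.3, -0.1]
finger_gap: 0.499
grasp_force: 0.0
```

```bash
python3 av2.py; python3 - <<'E'
from h import *
d=imaging.get_image("side");e=imaging.get_image("scene")
cv2.imwrite("pics/c8.png",np.hstack([cv2.resize(x,(400,400),interpolation=2) for x in(e["frame"][150:280,270:400],d["frame"][110:230,140:260])]))
E
```

```text
[ 0.06788286 -0.04992549 -0.04936585] [ 0.5  -0.22 -0.86 -0.1 ] [ 0.00291475 -0.01280631  0.00820167]
27.05 [0.59911666 0.02639987 0.37331065]
scene prong 1 71 z at x=0 [0.1227 0.2449]
scene  bar 1 5 [0.0094 0.0513] 0.2528
scene prong -1 76 z at x=0 [0.1061 0.2455]
scene  bar -1 15 [ 0.0083 -0.0516] 0.2535
side prong 1 47 z at x=0 [0.105  0.2439]
side  bar 1 9 [0.0042 0.0511] 0.2513
side prong -1 43 z at x=0 [0.1063 0.2431]
side  bar -1 8 [ 0.0033 -0.0507] 0.25
```

View pics/c8.png

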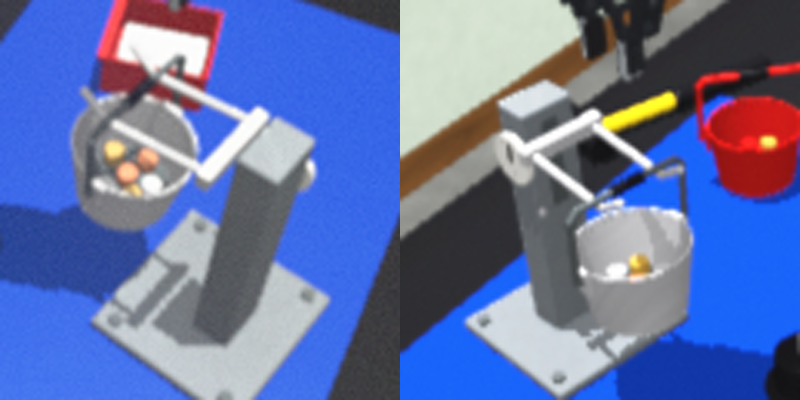

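The pail hangs still and level with its bar across both prongs (x≈+6 mm, centred), and the gripper is clear. Handing in.

```bash
python3 -c "
from h import *
print(ticket.finish_job())"
```

```text
the job is handed in; nothing more can be done
None
```

I handed the job in with the small grey pail hanging still and level across both prongs and the gripper clear; the verdict was not reported, and the pail slid about 17 mm (limit 40) while I raised the bail.

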